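Reset the bench air regulator behind its stop button

TASK

The air to the assembly bench has to be reset safely: push the mushroom stop button in until it latches down, then, while it stays in, turn the regulator's pointer dial so that the pointer lines up with the index tab on the ring around it. Last, twist the mushroom clockwise to release it so that it stands fully up again. Do not shift the index tab, and leave everything else on the bench where it lies.

Things in the scene. Friction and masses are not known exactly. Their poses are not given: they have to be found in the camera images.
- dial (a joint): Angle of the regulator's black pointer dial (rad), 0 to 2.6, grows clockwise seen from above; friction holds it where it is left. It starts 0.6 to 1.9 rad short of the index tab, so it has to be turned clockwise. Dial and index have the same axis and the same zero: they are lined up when joint dial equals joint index.
- index (a joint): Angle of the index tab about the dial's axis (rad), same zero and sense as joint dial; friction holds it and it must not be shifted.
- stop (a joint): How far the mushroom is pressed in (m): 0 fully up, 0.0105 bottomed. A spring pushes it up (about 5 N presses it home); pressed past about 0.008 it clicks into a latch and then stays down at about 0.007 by itself.
- stop_twist (a joint): Twist of the mushroom head about its upright axis (rad), 0 to 0.9, grows clockwise seen from above; friction holds it. Twisted past about 0.5 the latch lets go and, once the fingers have let go of it, the spring lifts the head.
- dial_grip (a point): On the dial's upright axis, at the TCP height for a grasp from above, 32 mm above the regulator box. The dial: black skirt, 66 mm diameter, 7 mm thick, with an upright grip bar 16 mm wide, 60 mm long, its top 9 mm above this point, its foot 22 mm below. The bar's pointed end is the pointer; a white line on top runs towards it. Site x runs along the bar to the pointed end, z up.
- dial_tip (a point): The top of the dial's pointed end, 34 mm from the dial's axis, 41 mm above the regulator box.
- index_tip (a point): Inner end of the index tab's top, 40 mm from the dial's axis. The tab is a dark steel block 6 mm wide, 18 mm long, 9 mm high, on a flat ring of 98 mm diameter on the regulator's top. This point's x axis points outward from the dial's axis through the tab, z is up.
- stop_top (a point): Centre of the mushroom head's top rim, on its axis; moves with the head (33 mm above its box when up, 22.5 mm when bottomed). The head: black cylinder, 42 mm diameter, 19 mm high, slightly domed (4 mm more), on a thinner stem; the gap below it is 14 mm when up, 3.5 mm when bottomed. Site z is up.
- tape: Bystander: cardboard tape roll lying flat, 66 mm diameter, 25 mm high, between the two boxes; origin under its centre.
- clamp: Bystander: thin steel ring clamp, 56 mm diameter, 14 mm high, lying between the boxes, on the robot's side of the tape; origin under its centre.
- tumbler: Bystander: copper coloured closed tumbler, 74 mm diameter, 130 mm high, behind the boxes; origin under its centre.
- screwdriver: Bystander: screwdriver lying on the bench to the right of the boxes; origin under its middle.
- wrench: Bystander: wrench lying on the bench behind the boxes, to the right; origin under its middle.
- stop_box: The mushroom's grey box, 100 x 100 mm, 60 mm high, fixed to the bench; origin under its centre, on the mushroom's axis.
- regulator: Grey regulator box, 150 x 140 mm, 70 mm high, fixed to the bench, a gauge on its front, brass ports at both sides; the dial is on the middle of its top. Origin under its centre, on the dial's axis.
Not all that is in view belongs to the job. What is shaped like the stop_box but red or turquoise is not meant.

How it is judged:
By the outcome, as a careful person would: the job done as asked, in the order asked, and still so for the second after the job is handed in, with the robot touching nothing.
It also fails if it takes over 69 s, if anything falls off the work surface, if the arm or the gripper's body presses on something with over 40 N, if the wrist force passes 120 N, or if a joint passes its speed limit or range.

ROBOT

A 7-joint arm with a two-finger parallel gripper is mounted at the origin on the work surface. World frame = base frame: x ahead of the robot, y to its left, z up, the work surface at z = 0. Lengths are in m, angles in rad, forces in N, time in s.
With the tool pointing down it reaches from about 0.35 to 0.9 m from the base axis. Payload 8.1 kg.
Tool frame: the origin (TCP) lies between the finger pads, 19 mm behind the fingertips; this is the grasp point; z points along the fingers, y is the line along which they close (so a half turn about z gives the same grasp; the last joint's range is limited). The gripper opens to 92 mm and grips with 3 to 60 N. Pads are 19 mm wide; open, the fingers measure 130 mm over their backs; the gripper's body (75 mm by 190 mm) begins 47 mm behind the grasp point.
Start: joints at [1.009, 0.434, 0.025, 1.573, -0.012, 1.134, -0.075], TCP at [0.277, -0.56, 0.246] pointing down, gripper open.
Joint ranges: [-2.62, 2.62], [-0.44, 2.09], [-1.27, 1.32], [0.08, 2.57], [-1.32, 4.46], [0.12, 2], [-2.74, 2.74]. Speed limits (rad/s): [2.22, 2.22, 3.01, 3.01, 3.14, 3.14, 3.14].

INTERFACE

Orientations are given as a rotation vector (axis times angle).
In Python, from cell import observe, get_image, camera_params, sign_off, silhouettes gives the robot as it stands. The module is installed in compiled form; this text tells all that it offers.
- The arm moves only by the tool jog_arm, never from a script. Its argument "motion" is a list that holds one entry, the list of rows, each a list of 7 numbers: the shift along the tool's x, y, z in m, then the turn, a rotation vector about the tool's x, y, z in rad, then the closure, from -1 (fully open) to 1 (shut), so that 0 is half open. In form: [[[dx, dy, dz, wx, wy, wz, hand], ...]]. A call has 1 to 10 rows; each row is the pose to reach, as a shift and turn from the pose commanded when the call began, along the tool's axes at that moment; what a row does not reach only later rows make up. A row lasts 1/12 s, in which the tool goes at most 41.7 mm and 7.16 degrees, less where a joint would pass 70% of its speed; a pose out of reach is approached as far as the arm can. A call with a gripper value outside its range is refused whole. The fingers move at their own pace and stop on an object; "force" is the grip in N (left out, the last holds). Time passes only in rows, so rows that repeat a pose let the fingers close. It gives the time, the measured TCP pose, the force, the opening and the grip force at its end, in the units of the state.
- observe(): the state, without advancing time (a new reading comes with each control period).
- get_image(name): name is "scene" or "top"; returns the picture (420x560x3 uint8, red, green, blue); there is no depth.
- camera_params(name): a dict with "vertical_fov" (degrees; the focal length in pixels is half the picture's height over the tangent of half this angle, whatever the lens; pixels are square), "cx", "cy" (the principal point, pixels), "dist_coeffs" ([k1, k2, p1, p2, k3] as OpenCV has them; the pictures are not rectified), "T" (4x4, takes a point from camera to world coordinates). Camera axes: x right, y down, z forward; pixel columns grow to the right and rows downward; lengths in m; the calibration is good to about 2 mm. A picture is of the moment at which its call begins. camera_params takes no time and is no camera call.
- sign_off(): hands the job in; it is judged then, once.
Trained networks look in the newest picture that a camera, given by its name, has taken for a name from the list of things; names that differ only in an ending like _2 or _b are one class to them, and where a whole thing is asked for, a point or a joint stands for the part that bears it (a point fixed in the world has none). Each returns a list of dicts, best first, with "p" (0 to 1); they miss things now and then, are a little off and sometimes report something else, mostly with a low value. They report only what shows in the picture. A call takes as long as a camera call. They do not tell look-alikes from the thing itself.
- silhouettes(query, camera): "mask" (420x560 bool, what is visible of it) and "pixel" ([column, row] in pixels, amid what is visible of it).
The state is a dict: "clock": time; "joints": joint angles; "dq": joint speeds; "joint_efforts": joint torques, N m; "position": TCP position; "ee_rot": TCP orientation; "force": force on the tool from outside, world axes, zero at the start; "ft_torque": the same for the moment, N m; "width": opening from 0.0 (shut) to 1.0 (fully open); "gripper_force": force on a finger pad.
Only numpy, scipy, OpenCV 4.12 (cv2) and the standard library are available. Lean on these libraries where they do the work, as an engineer would, in place of code of your own. Each camera call takes 0.05 s, during which the arm holds its last target. There are 200 camera calls.

## Working session

There is one attempt and no reset: what is moved stays moved. The work goes in short steps, Python scripts to look and compute and a tool call to move; the robot and the scene stay as the last step left them, time stands still between calls to the robot, and variables do not carry over. Pictures are saved under pics/ and viewed, at most 10 in all, crops included, and the job is handed in when it is done.

Besides the shell and the picture viewer there is one more tool, called after ">>>" by a JSON object that holds its "method" and its "body". jog_arm: Moves the arm, as the interface text tells. Its arguments: {"type":"object","properties":{"motion":{"type":"array"},"force":{"type":"number"}},"required":["motion"]}

```bash
mkdir -p pics; cat > h.py <<'E'
import numpy as np, cv2
from cell import *
def K(n):
    p=camera_params(n); f=210/np.tan(np.radians(p["vertical_fov"])/2)
    return np.array([[f,0,p["cx"]],[0,f,p["cy"]],[0,0,1]]),np.array(p["dist_coeffs"],float),np.array(p["T"])
def ray(n,px):
    k,d,T=K(n); u=cv2.undistortPoints(np.array([[px]],float),k,d)[0,0]
    return T[:3,3],T[:3,:3]@np.array([u[0],u[1],1])
def atz(n,px,z):
    o,r=ray(n,px); return o+r*(z-o[2])/r[2]
def proj(n,P):
    k,d,T=K(n); Ti=np.linalg.inv(T)
    return cv2.projectPoints(np.atleast_2d(np.array(P,float)),cv2.Rodrigues(Ti[:3,:3])[0],Ti[:3,3],k,d)[0][:,0]
def save(n,f,crop=None,s=1):
    im=get_image(n)[:,:,::-1]
    if crop: a,b,c,e=crop; im=im[b:e,a:c]
    cv2.imwrite(f,cv2.resize(im,None,fx=s,fy=s,interpolation=cv2.INTER_CUBIC)); 
E
python3 - <<'E'
from h import *
a=get_image("top");b=get_image("scene")
cv2.imwrite("pics/a.png",a[:,:,::-1]);cv2.imwrite("pics/b.png",b[:,:,::-1])
print(observe())
for n in("top","scene"):
  print(n,np.round(K(n)[2],3).tolist(), K(n)[0][0,0])
  for q in("dial","stop","index","stop_box","regulator"):
    for r in silhouettes(q,n)[:4]: print(q,round(r["p"],2),r["pixel"],int(r["mask"].sum()))
E
```

```text
{'clock': 0.1, 'joints': array([ 1.0093978 ,  0.43519763,  0.02501505,  1.57394507, -0.01158825,
        1.13399149, -0.07507014]), 'dq': array([ 1.03212087e-05, -9.35075629e-04, -9.30348437e-04, -3.31899895e-03,
        4.81879826e-04, -1.46625976e-03, -1.98528209e-03]), 'joint_efforts': array([ 3.68380235e-03, -6.69120884e+01,  9.88332890e-01, -3.15141499e+01,
       -6.04493427e-02,  3.74441931e-02,  8.11340260e-05]), 'position': array([ 0.27655072, -0.56004246,  0.24481998]), 'ee_rot': array([-3.05803670e+00, -7.13966132e-01,  7.34668378e-04]), 'force': array([ 0.20397502, -0.88987904, -0.73154974]), 'ft_torque': array([ 0.00747184, -0.03281212,  0.02079963]), 'gripper_force': 0.0, 'width': 0.9994916226820794}
top [[0.007, -0.995, 0.104, 0.363], [-1.0, -0.007, 0.002, -0.057], [-0.002, -0.104, -0.995, 1.265], [0.0, 0.0, 0.0, 1.0]] 400.7203894113098
dial 0.84 [321.8, 213.3] 314
stop 0.68 [320.2, 215.0] 372
stop 0.61 [179.7, 180.1] 130
stop 0.51 [158.1, 306.4] 193
index 0.93 [312.2, 217.5] 441
index 0.55 [320.2, 214.0] 334
stop_box 0.88 [189.6, 241.7] 1240
stop_box 0.82 [162.8, 306.6] 1402
stop_box 0.6 [185.1, 183.7] 1250
stop_box 0.18 [260.2, 236.0] 11
regulator 0.87 [319.9, 215.7] 2546
regulator 0.55 [329.3, 212.9] 560
scene [[-0.078, 0.858, -0.507, 1.073], [0.997, 0.075, -0.028, -0.017], [0.014, -0.508, -0.861, 1.06], [0.0, 0.0, 0.0, 1.0]] 459.25527058741005
dial 0.96 [230.4, 206.4] 502
dial 0.37 [302.2, 229.5] 417
stop 0.78 [403.0, 254.4] 261
stop 0.75 [386.8, 191.3] 237
stop 0.53 [413.3, 137.6] 178
index 0.57 [233.9, 220.0] 536
index 0.52 [401.0, 255.0] 287
stop_box 0.67 [395.8, 266.7] 2004
regulator 0.68 [233.3, 218.5] 3838
regulator 0.28 [235.5, 219.8] 564
```

View pics/a.png

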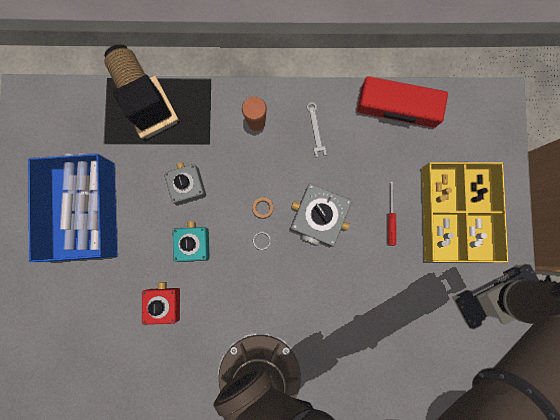

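View pics/b.png

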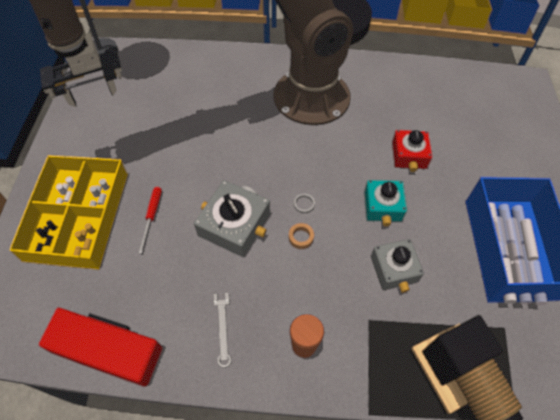

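The top view shows three mushroom boxes: grey (183,183), turquoise (190,243) and red (160,306). In the scene view they are at (402,255), (387,191) and (413,140). I choose the grey one by its description. The regulator is at top (321,213), scene (232,208). Next is one close crop to check this.

```bash
python3 - <<'E'
from h import *
from scipy.optimize import least_squares
a=get_image("top")[:,:,::-1];b=get_image("scene")[:,:,::-1]
def c(im,x,y,r=36): return cv2.resize(im[y-r+6:y+r-6,x-r:x+r],(400,333) if 0 else (396,330-33),interpolation=cv2.INTER_CUBIC)
cv2.imwrite("pics/c.png",np.vstack([np.hstack([c(a,321,213),c(a,183,183)]),np.hstack([c(b,232,210),c(b,402,260)])]))
# tape, clamp etc.
for q,z in(("tape",.0125),("clamp",.007)):
  for r in silhouettes(q,"top")[:1]: print(q,r["p"],r["pixel"],atz("top",r["pixel"],z))
for q in("stop_box","regulator"):
  for n in("top","scene"):
    for r in silhouettes(q,n)[:4]:
      m=r["mask"].astype(np.uint8); h=cv2.minAreaRect(np.argwhere(m)[:,::-1].astype(np.float32)); print(q,n,r["p"],r["pixel"],h)
for n,p,z in(("top",(183,183),.09),("scene",(401,254),.09),("top",(321,213),.11),("scene",(230,206),.11)): print(n,p,atz(n,p,z))
E
```

```text
tape 0.5 [264.5, 204.1] [ 0.52320628 -0.00903891  0.0125    ]
clamp 0.38 [258.0, 234.7] [0.426986  0.0105242 0.007    ]
stop_box top 0.93 [160.6, 306.6] ((160.5, 302.5), (43.0, 39.0), 90.0)
stop_box top 0.92 [182.7, 185.5] ((184.14898681640625, 182.2363739013672), (39.29011917114258, 34.954288482666016), 74.47589111328125)
stop_box top 0.86 [188.8, 242.5] ((191.0, 241.5), (41.0, 36.0), 90.0)
stop_box scene 0.95 [394.2, 263.4] ((396.90484619140625, 265.3981018066406), (55.04005432128906, 45.305782318115234), 68.74949645996094)
stop_box scene 0.8 [410.5, 148.6] ((411.5, 150.5), (41.0, 39.0), 90.0)
stop_box scene 0.67 [385.7, 200.2] ((385.1172790527344, 202.4069061279297), (47.66810989379883, 42.35319900512695), 85.2363510131836)
regulator top 0.65 [318.3, 217.1] ((319.72259521484375, 216.74911499023438), (58.97398376464844, 54.597816467285156), 20.323135375976562)
regulator scene 0.63 [234.8, 217.1] ((234.86407470703125, 216.88558959960938), (70.19438934326172, 66.14694213867188), 27.552810668945312)
top (183, 183) [0.57469691 0.23049708 0.09      ]
scene (401, 254) [0.58663562 0.2351852  0.09      ]
top (321, 213) [ 0.48584872 -0.17671112  0.11      ]
scene (230, 206) [ 0.50178393 -0.18069709  0.11      ]
```

View pics/c.png

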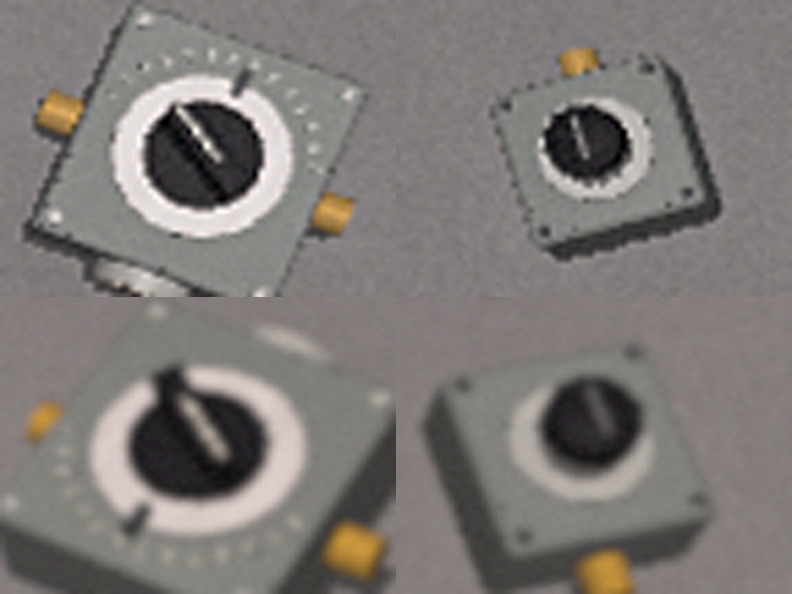

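The crop confirms the grey box at top (183,183) with a plain black mushroom. The dial's pointer and white line point up-left in the top view, and the index tab is up-right. That makes about 1.1 rad clockwise to go. Next I measure precisely.

```bash
cat > m.py <<'E'
from h import *
from scipy.optimize import least_squares
def img(n,k=4): return np.mean([get_image(n).astype(float) for _ in range(k)],0)
def toz(n,pts,z): 
    return np.array([atz(n,p,z)[:2] for p in pts])
def circ(xy):
    f=lambda v:np.hypot(xy[:,0]-v[0],xy[:,1]-v[1])-v[2]
    r=least_squares(f,[*xy.mean(0),.03],loss="soft_l1",f_scale=.001); return r.x
def blob(n,im,c,r,z,white):
    S=6; x0,y0=int(c[0]-r),int(c[1]-r)
    g=cv2.resize(im[y0:y0+2*r,x0:x0+2*r],None,fx=S,fy=S,interpolation=cv2.INTER_CUBIC).mean(2)
    m=(g>white[1]) if white[0] else (g<white[1])
    nl,l,st,ce=cv2.connectedComponentsWithStats(m.astype(np.uint8))
    k=1+np.argmax(st[1:,4]); h=cv2.convexHull(np.argwhere(l==k)[:,::-1].astype(np.int32))[:,0]
    return toz(n,(h+.5)/S-.5+[x0,y0],z)
def regions(n,im,c,z,ri,ro,dark,thr):
    # angle-weighted radial profile on plane z about c
    th=np.radians(np.arange(-180,180,.5)); R=np.linspace(ri,ro,9)
    P=np.array([[c[0]+r*np.cos(t),c[1]+r*np.sin(t),z] for t in th for r in R])
    q=proj(n,P).astype(np.float32); v=cv2.remap(im.mean(2).astype(np.float32),q[None,:,0],q[None,:,1],cv2.INTER_LINEAR).reshape(len(th),9).mean(1)
    w=np.clip((np.median(v)-v) if dark else (v-np.median(v)),0,None); k=np.argmax(w)
    s=(np.arange(-40,41)+k)%len(th); w2=np.where(w[s]>.25*w[k],w[s],0)
    return th[k]+np.radians((w2*np.arange(-40,41)).sum()/w2.sum()*.5), w[k]
E
cat > meas.py <<'E'
from m import *
for n,cr,cs in(("top",(321,215),(184,183)),("scene",(232,210),(401,257))):
    im=img(n)
    print(n,"ring",np.round(circ(blob(n,im,cr,24,.0715,(1,185))),4))
    for t in(150,170): print("  sring",np.round(circ(blob(n,im,cs,22,.061,(1,t))),4))
    for t in(60,80): print("  head",np.round(circ(blob(n,im,cs,14,.093,(0,t))),4))
    g=im.mean(2); print(" levels", g[cr[1]-22:cr[1]+22:3,cr[0]].astype(int))
E
python3 meas.py
```

```text
top ring [ 0.4869 -0.1815  0.049 ]
  sring [0.5816 0.2385 0.0325]
  sring [0.5816 0.2387 0.0313]
  head [0.5793 0.2354 0.0222]
  head [0.5789 0.2357 0.0228]
 levels [136 135 226 219  41 100 117  50  17  57  45 234 227 132 135]
scene ring [ 0.4909 -0.1813  0.047 ]
  sring [0.5849 0.2374 0.0318]
  sring [0.5851 0.2372 0.029 ]
  head [0.591  0.2348 0.0223]
  head [0.591  0.2351 0.0237]
 levels [125 125 172 187  44 118 132  61  25  29  34 131 204 177 129]
```

```bash
cat > ang.py <<'E'
from m import *
C={"top":(.4869,-.1815),"scene":(.4909,-.1813)}
for n in C:
    im=img(n)
    a,w=regions(n,im,C[n],.079,.042,.056,1,0)
    for r in((.008,.024),(.012,.028)):
        b,w2=regions(n,im,C[n],.111,*r,0,0); print(n,"index",round(a,3),int(w),"ptr",round(b,3),int(w2),"cw to go",round((b-a+np.pi)%(2*np.pi)-np.pi,3))
E
cat > plan.py <<'E'
import sys,numpy as np
from cell import observe
from scipy.spatial.transform import Rotation as R
# usage: x y z closing-axis yaw(deg)
x,y,z,yaw=map(float,sys.argv[1:5]); s=observe(); r0=R.from_rotvec(s["ee_rot"])
best=None
for k in(0,180):
    t=np.radians(yaw+k); Y=np.array([np.cos(t),np.sin(t),0]); Z=np.array([0,0,-1.]); rt=R.from_matrix(np.c_[np.cross(Y,Z),Y,Z])
    w=(r0.inv()*rt).as_rotvec(); 
    print(k,"shift",np.round(r0.inv().apply(np.array([x,y,z])-s["position"]),4),"rot",np.round(w,3))
print(np.round(s["position"],4),np.round(s["joints"],2),"t",s["clock"],"F",np.round(s["force"],1),"w",s["width"])
E
python3 ang.py; python3 plan.py .583 .237 .16 90
```

```text
top index -0.441 93 ptr 0.574 124 cw to go 1.015
top index -0.441 93 ptr 0.579 125 cw to go 1.02
scene index -0.417 67 ptr 2.916 95 cw to go -2.95
scene index -0.417 67 ptr 2.715 96 cw to go 3.132
0 shift [ 0.6276 -0.5794  0.0855] rot [ 0.     0.    -2.683]
180 shift [ 0.6276 -0.5794  0.0855] rot [ 0.    -0.     0.459]
[ 0.2768 -0.5604  0.2456] [ 1.01  0.43  0.03  1.57 -0.01  1.13 -0.08] t 1.8 F [-0.7 -0.2 -0.2] w 1.0004587875484985
```

>>> {"method": "jog_arm", "body": {"motion": [[[0.3,-0.277,0,0,0,-0.75,1],[0.3,-0.277,0,0,0,-0.75,1],[0.3,-0.277,0,0,0,-0.75,1],[0.3,-0.277,0,0,0,-0.75,1],[0.3,-0.277,0,0,0,-0.75,1],[0.3,-0.277,0,0,0,-0.75,1],[0.3,-0.277,0,0,0,-0.75,1],[0.3,-0.277,0,0,0,-0.75,1],[0.3,-0.277,0,0,0,-0.75,1],[0.3,-0.277,0,0,0,-0.75,1]]], "force": 10}}

```text
clock: 2.63
position: [0.4238, -0.1761, 0.2459]
ee_rot: [2.583, 1.787, 0.001]
force: [1.0, 0.2, 0.1]
width: 0.323
gripper_force: 0.0
```

```bash
python3 plan.py .583 .237 .16 22
```

```text
0 shift [0.4426 0.0032 0.0861] rot [ 0.001 -0.    -0.744]
180 shift [0.4426 0.0032 0.0861] rot [-0.000e+00 -1.000e-03  2.397e+00]
[ 0.4238 -0.1761  0.2459] [ 0.57  0.19 -0.34  1.94  0.07  1.03 -0.16] t 2.6333 F [1.  0.2 0.1] w 0.32273031911156513
```

>>> {"method": "jog_arm", "body": {"motion": [[[0.443,0.003,0.04,0,0,-0.744,1],[0.443,0.003,0.04,0,0,-0.744,1],[0.443,0.003,0.04,0,0,-0.744,1],[0.443,0.003,0.04,0,0,-0.744,1],[0.443,0.003,0.04,0,0,-0.744,1],[0.443,0.003,0.04,0,0,-0.744,1],[0.443,0.003,0.04,0,0,-0.744,1],[0.443,0.003,0.04,0,0,-0.744,1],[0.443,0.003,0.04,0,0,-0.744,1],[0.443,0.003,0.04,0,0,-0.744,1]]]}}

```text
clock: 3.47
position: [0.5733, 0.2096, 0.2078]
ee_rot: [1.76, 2.602, -0.0]
force: [0.9, 0.4, -0.1]
width: 0.007
gripper_force: 0.0
```

```bash
python3 plan.py .583 .237 .126 22
```

```text
0 shift [0.0218 0.0192 0.0818] rot [ 0.     0.    -0.003]
180 shift [0.0218 0.0192 0.0818] rot [ 1.000e-03 -0.000e+00  3.139e+00]
[0.5733 0.2096 0.2078] [-0.06  0.51 -0.56  1.62  0.3   1.1  -0.32] t 3.4667 F [ 0.9  0.4 -0.1] w 0.006604545849583693
```

>>> {"method": "jog_arm", "body": {"motion": [[[0,0,0,0,0,0,1],[0,0,0,0,0,0,1],[0,0,0,0,0,0,1]]]}}

```text
clock: 3.72
position: [0.5726, 0.2075, 0.2077]
ee_rot: [-1.759, -2.603, 0.002]
force: [0.1, -0.4, -0.7]
width: 0.007
gripper_force: 0.0
```

```bash
python3 plan.py .583 .237 .122 22
```

```text
0 shift [0.0235 0.0207 0.0856] rot [-0.001  0.001 -0.002]
180 shift [0.0235 0.0207 0.0856] rot [1.00e-03 1.00e-03 3.14e+00]
[0.5726 0.2075 0.2077] [-0.05  0.51 -0.56  1.63  0.3   1.1  -0.31] t 3.7167 F [ 0.1 -0.4 -0.7] w 0.00717497453361731
```

>>> {"method": "jog_arm", "body": {"motion": [[[0.0235,0.0205,0.02,0,0,0,1],[0.0235,0.0205,0.045,0,0,0,1],[0.0235,0.0205,0.065,0,0,0,1],[0.0235,0.0205,0.08,0,0,0,1],[0.0235,0.0205,0.085,0,0,0,1],[0.0235,0.0205,0.085,0,0,0,1],[0.0235,0.0205,0.085,0,0,0,1]]]}}

```text
clock: 4.3
position: [0.5835, 0.2363, 0.1239]
ee_rot: [1.761, 2.601, 0.0]
force: [-0.1, 0.9, 0.1]
width: 0.003
gripper_force: 0.0
```

```bash
python3 plan.py .583 .237 .1065 22; python3 -c "
from h import *
save('scene','pics/d.png',(360,190,440,290),6)"
```

```text
0 shift [ 0.0009 -0.0002  0.0174] rot [ 0.001  0.    -0.004]
180 shift [ 0.0009 -0.0002  0.0174] rot [ 1.000e-03 -1.000e-03  3.138e+00]
[0.5835 0.2363 0.1239] [-0.12  0.62 -0.53  1.66  0.37  0.96 -0.4 ] t 4.3 F [-0.1  0.9  0.1] w 0.0028840033708449355
```

View pics/d.png

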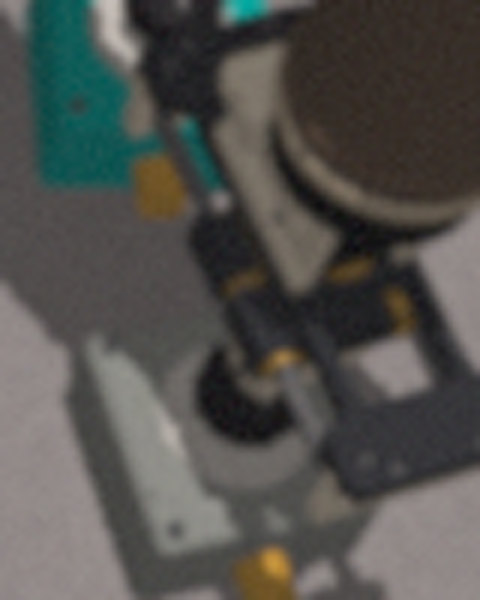

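The crop shows the closed fingers above the grey box's mushroom, head at about crop (245,395). Now I press in small steps.

>>> {"method": "jog_arm", "body": {"motion": [[[0.0005,0,0.006,0,0,0,1],[0.0005,0,0.01,0,0,0,1],[0.0005,0,0.013,0,0,0,1],[0.0005,0,0.013,0,0,0,1]]]}}

```text
clock: 4.68
position: [0.5831, 0.2378, 0.11]
ee_rot: [1.759, 2.602, 0.001]
force: [-0.3, 0.3, 3.0]
width: 0.006
gripper_force: 1.2
```

>>> {"method": "jog_arm", "body": {"motion": [[[0,0,0.002,0,0,0,1],[0,0,0.004,0,0,0,1],[0,0,0.004,0,0,0,1]]]}}

```text
clock: 4.93
position: [0.5828, 0.2377, 0.106]
ee_rot: [1.759, 2.603, -0.0]
force: [-0.0, -0.4, 0.1]
width: 0.005
gripper_force: 0.0
```

>>> {"method": "jog_arm", "body": {"motion": [[[0,0,0.001,0,0,0,1],[0,0,0.0015,0,0,0,1],[0,0,0.0015,0,0,0,1]]]}}

```text
clock: 5.18
position: [0.5828, 0.2378, 0.1045]
ee_rot: [1.759, 2.603, -0.0]
force: [-0.6, -0.4, 2.6]
width: 0.005
gripper_force: 1.6
```

```bash
python3 plan.py .583 .237 .2 22
```

```text
0 shift [-0.0008 -0.0001 -0.0955] rot [-0.     0.    -0.002]
180 shift [-0.0008 -0.0001 -0.0955] rot [0.   0.   3.14]
[0.5828 0.2378 0.1045] [-0.13  0.64 -0.52  1.68  0.38  0.92 -0.41] t 5.1833 F [-0.6 -0.4  2.6] w 0.005218178295789905
```

>>> {"method": "jog_arm", "body": {"motion": [[[0,0,0.001,0,0,0,1],[0,0,0.0015,0,0,0,1],[0,0,0.0015,0,0,0,1]]]}}

```text
clock: 5.43
position: [0.5827, 0.2378, 0.103]
ee_rot: [-1.759, -2.603, 0.0]
force: [-0.5, -1.5, 3.3]
width: 0.006
gripper_force: 1.8
```

>>> {"method": "jog_arm", "body": {"motion": [[[0,0,0.001,0,0,0,1],[0,0,0.0015,0,0,0,1],[0,0,0.0015,0,0,0,1]]]}}

```text
clock: 5.68
position: [0.5828, 0.2378, 0.1017]
ee_rot: [1.759, 2.603, -0.0]
force: [-1.8, -1.9, 6.1]
width: 0.006
gripper_force: 2.6
```

>>> {"method": "jog_arm", "body": {"motion": [[[0,0,0.001,0,0,0,1],[0,0,0.002,0,0,0,1],[0,0,0.002,0,0,0,1]]]}}

```text
clock: 5.93
position: [0.583, 0.238, 0.1013]
ee_rot: [1.759, 2.602, 0.001]
force: [-6.0, -3.8, 20.6]
width: 0.004
gripper_force: 10.0
```

>>> {"method": "jog_arm", "body": {"motion": [[[0,0,0.001,0,0,0,1],[0,0,0.001,0,0,0,1],[0,0,0.001,0,0,0,1]]]}}

```text
clock: 6.18
position: [0.5831, 0.238, 0.1012]
ee_rot: [1.759, 2.601, 0.002]
force: [-8.5, -6.7, 27.8]
width: 0.004
gripper_force: 13.7
```

>>> {"method": "jog_arm", "body": {"motion": [[[0,0,-0.03,0,0,0,1],[0,0,-0.07,0,0,0,1],[0,0,-0.1,0,0,0,1],[0,-0.04,-0.11,0,0,0,1],[0,-0.08,-0.11,0,0,0,0],[0,-0.12,-0.11,0,0,0,0],[0,-0.16,-0.11,0,0,0,0],[0,-0.18,-0.11,0,0,0,0],[0,-0.18,-0.11,0,0,0,0]]]}}

```text
clock: 6.93
position: [0.4116, 0.1687, 0.2082]
ee_rot: [1.758, 2.603, -0.005]
force: [-0.4, -0.5, -1.1]
width: 0.318
gripper_force: 0.0
```

```bash
python3 - <<'E'
from m import *
for n,cs in(("scene",(401,257)),("top",(184,183))):
    im=img(n)
    for t in(50,70): print(n,"  head",[np.round(circ(blob(n,im,cs,14,z,(0,t))),4) for z in(.093,.086)])
a=get_image("top")[:,:,::-1];b=get_image("scene")[:,:,::-1]
def c(im,x,y,r=36): return cv2.resize(im[y-r:y+r,x-r:x+r],(396,396),interpolation=cv2.INTER_CUBIC)
cv2.imwrite("pics/e.png",np.hstack([c(a,183,183),c(b,402,260)]))
E
python3 plan.py .489 -.1814 .18 -57
```

```text
scene   head [array([0.594 , 0.2329, 0.0206]), array([0.5905, 0.2347, 0.0207])]
scene   head [array([0.5935, 0.2331, 0.0218]), array([0.5901, 0.2349, 0.0219])]
top   head [array([0.5778, 0.2338, 0.0219]), array([0.5791, 0.2355, 0.022 ])]
top   head [array([0.5777, 0.2337, 0.0223]), array([0.579 , 0.2355, 0.0225])]
0 shift [-0.3542 -0.0638  0.0282] rot [-1.000e-03 -0.000e+00  1.377e+00]
180 shift [-0.3542 -0.0638  0.0282] rot [ 0.000e+00 -1.000e-03 -1.765e+00]
[0.4161 0.1711 0.2084] [ 0.03  0.26 -0.64  1.99  0.19  0.95 -0.32] t 7.4333 F [ 0.  -0.3  0.2] w 0.49810424164556283
```

View pics/e.png

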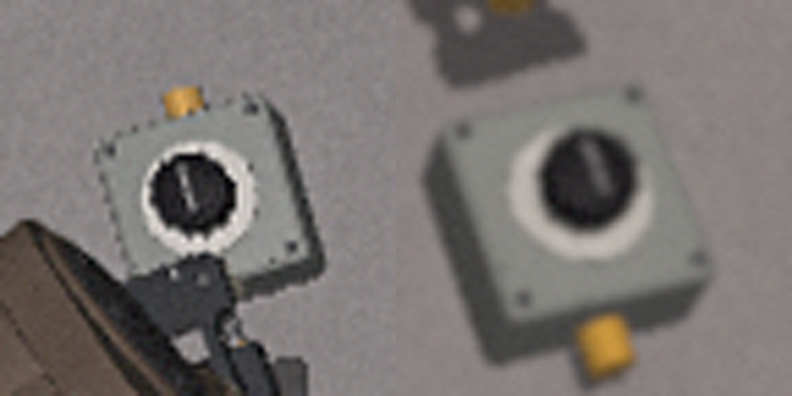

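The head now sits lower: its apparent shift is about 6–7 mm in both views, top (183,182) and scene (402,257). So it is latched. Next, the dial.

>>> {"method": "jog_arm", "body": {"motion": [[[-0.354,-0.064,0.01,0,0,1.377,0],[-0.354,-0.064,0.01,0,0,1.377,0],[-0.354,-0.064,0.01,0,0,1.377,0],[-0.354,-0.064,0.01,0,0,1.377,0],[-0.354,-0.064,0.01,0,0,1.377,0],[-0.354,-0.064,0.01,0,0,1.377,0],[-0.354,-0.064,0.01,0,0,1.377,0],[-0.354,-0.064,0.01,0,0,1.377,0],[-0.354,-0.064,0.01,0,0,1.377,0],[-0.354,-0.064,0.01,0,0,1.377,0]]]}}

```text
clock: 8.27
position: [0.4885, -0.1889, 0.198]
ee_rot: [2.955, 1.059, -0.002]
force: [0.2, -0.1, 0.6]
width: 0.501
gripper_force: 0.0
```

>>> {"method": "jog_arm", "body": {"motion": [[[0,0,0,0,0,0,0],[0,0,0,0,0,0,0],[0,0,0,0,0,0,0]]]}}

```text
clock: 8.52
position: [0.4884, -0.1803, 0.1984]
ee_rot: [-2.946, -1.09, 0.0]
force: [-0.7, -0.2, 0.2]
width: 0.499
gripper_force: 0.0
```

```bash
python3 plan.py .489 -.1814 .103 -57
```

```text
0 shift [-0.0003  0.0013  0.0954] rot [-0.001 -0.     0.133]
180 shift [-0.0003  0.0013  0.0954] rot [ 0.000e+00 -1.000e-03 -3.009e+00]
[ 0.4884 -0.1803  0.1984] [ 0.42  0.33 -0.21  1.87  0.08  0.95 -0.69] t 8.5167 F [-0.7 -0.2  0.2] w 0.49878883539593794
```

>>> {"method": "jog_arm", "body": {"motion": [[[0,0.001,0.02,0,0,0.133,0.2],[0,0.001,0.04,0,0,0.133,0.2],[0,0.001,0.06,0,0,0.133,0.2],[0,0.001,0.08,0,0,0.133,0.2],[0,0.001,0.092,0,0,0.133,0.2],[0,0.001,0.095,0,0,0.133,0.2],[0,0.001,0.095,0,0,0.133,0.2],[0,0.001,0.095,0,0,0.133,0.2]]]}}

```text
clock: 9.18
position: [0.4894, -0.1818, 0.1042]
ee_rot: [3.014, 0.886, 0.001]
force: [-0.0, -0.4, 0.2]
width: 0.401
gripper_force: 0.0
```

>>> {"method": "jog_arm", "body": {"motion": [[[0,0,0,0,0,0,1],[0,0,0,0,0,0,1],[0,0,0,0,0,0,1],[0,0,0,0,0,0,1],[0,0,0,0,0,0,1],[0,0,0,0,0,0,1]]], "force": 12}}

```text
clock: 9.68
position: [0.4892, -0.1824, 0.1041]
ee_rot: [3.015, 0.883, 0.001]
force: [-0.8, 0.9, 5.8]
width: 0.172
gripper_force: 11.9
```

```bash
python3 plan.py .489 -.1814 .103 -57
```

```text
0 shift [ 0.0003 -0.001   0.0011] rot [ 0.001 -0.    -0.006]
180 shift [ 0.0003 -0.001   0.0011] rot [-1.000e-03 -1.000e-03  3.135e+00]
[ 0.4892 -0.1824  0.1041] [ 0.38  0.45 -0.17  1.97  0.11  0.73 -0.85] t 9.6833 F [-0.8  0.9  5.8] w 0.1715630364689118
```

>>> {"method": "jog_arm", "body": {"motion": [[[0,0,0,0,0,0.1,1],[0,0,0,0,0,0.2,1],[0,0,0,0,0,0.32,1],[0,0,0,0,0,0.44,1],[0,0,0,0,0,0.56,1],[0,0,0,0,0,0.68,1],[0,0,0,0,0,0.8,1],[0,0,0,0,0,0.9,1],[0,0,0,0,0,0.98,1],[0,0,0,0,0,0.98,1]]]}}

```text
clock: 10.52
position: [0.4892, -0.1831, 0.1041]
ee_rot: [3.073, -0.648, 0.002]
force: [-2.4, -2.7, 6.4]
width: 0.17
gripper_force: 12.0
```

>>> {"method": "jog_arm", "body": {"motion": [[[0,0,0,0,0,0,0.3],[0,0,0,0,0,0,0.3],[0,0,0,0,0,0,0.3],[0,0,-0.03,0,0,0,0.3],[0,0,-0.07,0,0,0,0.3],[0,0,-0.1,0,0,0,0.3],[-0.04,0,-0.1,0,0,0,0.3],[-0.08,0,-0.1,0,0,0,0.3],[-0.12,0,-0.1,0,0,0,0.3]]]}}

```text
clock: 11.27
position: [0.3779, -0.1341, 0.2037]
ee_rot: [3.076, -0.64, 0.001]
force: [-0.3, 0.8, 0.4]
width: 0.349
gripper_force: 0.0
```

>>> {"method": "jog_arm", "body": {"motion": [[[-0.04,0,0,0,0,0,0.3],[-0.08,0,0,0,0,0,0.3],[-0.12,0,0,0,0,0,0.3],[-0.12,0,0,0,0,0,0.3]]]}}

```text
clock: 11.6
position: [0.2611, -0.0847, 0.2022]
ee_rot: [3.076, -0.638, -0.009]
force: [-1.2, -0.5, -1.7]
width: 0.352
gripper_force: 0.0
```

```bash
python3 ang.py; python3 - <<'E'
from h import *
a=get_image("top")[:,:,::-1];b=get_image("scene")[:,:,::-1]
def c(im,x,y,r=36): return cv2.resize(im[y-r:y+r,x-r:x+r],(396,396),interpolation=cv2.INTER_CUBIC)
cv2.imwrite("pics/f.png",np.vstack([np.hstack([c(a,321,213),c(b,232,208)])]))
E
python3 plan.py .489 -.1814 .18 -57
```

```text
top index -0.441 92 ptr -0.436 129 cw to go 0.005
top index -0.441 92 ptr -0.429 123 cw to go 0.012
scene index -0.418 67 ptr -2.625 101 cw to go -2.207
scene index -0.418 67 ptr -2.124 98 cw to go -1.706
0 shift [ 0.2392 -0.001   0.0233] rot [-0.     0.001 -0.987]
180 shift [ 0.2392 -0.001   0.0233] rot [1.000e-03 0.000e+00 2.155e+00]
[ 0.2693 -0.0868  0.2034] [ 0.09 -0.1   0.03  2.36  0.    0.88 -1.86] t 12.1 F [ 0.1 -0.4 -0.5] w 0.34894110355365965
```

View pics/f.png

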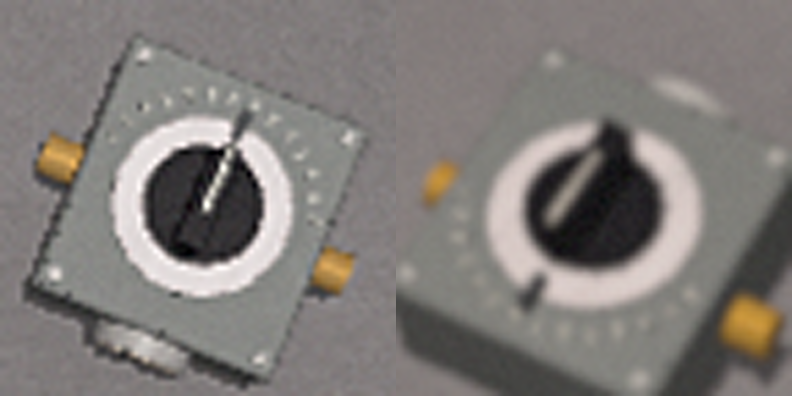

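```bash
cat > pca.py <<'E'
from m import *
C={"top":(.4869,-.1815),"scene":(.4909,-.1813)}
for n in C:
    im=img(n,8).mean(2).astype(np.float32)
    # rectified patch on plane z=.111, rotated so u runs along -0.43 direction
    a0=-.43; e=np.array([np.cos(a0),np.sin(a0)]); f=np.array([-e[1],e[0]])
    k,d,T=K(n); 
    for off in (0,):
      us=np.arange(-.006,.031,.001); vs=np.arange(-.012,.0121,.0005)
      P=[[*(np.array(C[n])+u*e+v*f),.111] for u in us for v in vs]
      q=proj(n,P).astype(np.float32); I=cv2.remap(im,q[None,:,0],q[None,:,1],cv2.INTER_CUBIC).reshape(len(us),-1)
      w=np.clip(I-np.median(I,1,keepdims=True)-25,0,None); pk=I.max(1)
      vc=(w*vs).sum(1)/np.maximum(w.sum(1),1e-9)
      print(n,"peak",pk.astype(int)[::2],"v mm",np.round(vc*1e3,1)[::2])
      g=(us>.004)&(us<.024); p=np.polyfit(us[g],vc[g],1); print(" line dir",round(a0+np.arctan(p[0]),3),"offset at axis mm",p[1]*1e3)
E
python3 pca.py
```

```text
top peak [194 263 236 191 198 215 188 182 210 197 180 228 255 201 145 178 215 252
 240] v mm [-0.5 -0.2  0.3  0.5  0.   0.2  0.3 -0.3 -0.2  0.2 -0.3 -0.4  0.   0.5
  0.6 -2.2 -3.4  1.4  1.1]
 line dir -0.419 offset at axis mm -0.11197172563341902
scene peak [166 146 127 128 130 130 130 134 135 139 142 147 145 141 144 146 145 136
 118] v mm [-9.7 -5.6 -2.1 -0.7 -0.2 -0.2 -0.3 -0.2 -0.2 -0.2 -0.1 -0.1  0.  -0.
 -0.   0.1  0.2  0.3  0.5]
 line dir -0.411 offset at axis mm -0.3904177916890518
```

```bash
cat > tab.py <<'E'
from m import *
C={"top":(.4869,-.1815),"scene":(.4909,-.1813)}
S=8
def mask(n,pts,x0,y0,N):
    q=(proj(n,pts)-[x0,y0]+.5)*S-.5; m=np.zeros((N*S,N*S),np.float32)
    cv2.fillConvexPoly(m,cv2.convexHull(np.round(q).astype(np.int32)),1.); return m
for n in C:
    im=img(n,8).mean(2); c=np.array(C[n]); ctr=proj(n,[[*(c+.046*np.array([np.cos(-.43),np.sin(-.43)])),.074]])[0]
    N=16; x0,y0=(ctr-N/2).astype(int); I=im[y0:y0+N,x0:x0+N]
    t=np.linspace(0,2*np.pi,120)
    disk=lambda r,z:np.c_[c[0]+r*np.cos(t),c[1]+r*np.sin(t),0*t+z]
    for zt in(.079,.081):
      R=mask(n,disk(.049,.0715),x0,y0,N); D=mask(n,np.r_[disk(.034,.0715),disk(.034,.078)],x0,y0,N); res=[]
      for a in np.arange(-.55,-.3,.004):
        e=np.array([np.cos(a),np.sin(a)]);f=np.array([-e[1],e[0]])
        sq=lambda z:[[*(c+r*e+v*f),z] for r in(.04,.058) for v in(-.003,.003)]
        top=mask(n,sq(zt),x0,y0,N); blk=np.maximum(0,mask(n,sq(zt)+sq(.0715),x0,y0,N)-top)
        bs=[1-np.maximum.reduce([R,top,blk,D]),R*(1-np.maximum.reduce([top,blk,D])),np.maximum(top,0)*(1-D),blk*(1-D)]
        A=np.array([cv2.resize(cv2.GaussianBlur(b,(0,0),S*.6),(N,N),interpolation=cv2.INTER_AREA).ravel() for b in bs]).T
        ok=(cv2.resize(cv2.dilate(D,np.ones((3*S,3*S))),(N,N),interpolation=cv2.INTER_AREA)<.01).ravel()
        x,*_=np.linalg.lstsq(A[ok],I.ravel()[ok],rcond=None); res.append((((A[ok]@x-I.ravel()[ok])**2).mean(),a,x.astype(int)))
      k=min(range(len(res)),key=lambda i:res[i][0]); print(n,zt,"index",round(res[k][1],3),"rmse",round(res[k][0]**.5,1),res[k][2])
E
python3 tab.py
```

```text
top 0.079 index -0.438 rmse 13.8 [140 227  55 220]
top 0.081 index -0.442 rmse 14.0 [140 227  68  81]
scene 0.079 index -0.454 rmse 6.7 [131 202  91  60]
scene 0.081 index -0.454 rmse 7.3 [131 203 106  60]
```

>>> {"method": "jog_arm", "body": {"motion": [[[0.04,0,0,0,0,0,0.3],[0.08,0,0,0,0,0,0.3],[0.12,0,0,0,0,0,0.3],[0.16,0,0,0,0,0,0.3],[0.2,0,0,0,0,0,0.3],[0.23,0,0,0,0,0,0.3],[0.239,-0.001,0,0,0,0,0.3],[0.239,-0.001,0,0,0,0,0.3],[0.239,-0.001,0,0,0,0,0.3]]]}}

```text
clock: 14.45
position: [0.4876, -0.1807, 0.2029]
ee_rot: [-3.076, 0.64, 0.003]
force: [0.3, 0.3, -0.5]
width: 0.349
gripper_force: 0.0
```

```bash
python3 plan.py .489 -.182 .104 -113.8
```

```text
0 shift [0.0019 0.0006 0.0989] rot [0.    0.002 0.005]
180 shift [0.0019 0.0006 0.0989] rot [-3.000e-03  1.000e-03 -3.136e+00]
[ 0.4876 -0.1807  0.2029] [ 0.16  0.31  0.12  1.89 -0.04  0.95 -1.68] t 14.45 F [ 0.3  0.3 -0.5] w 0.3494630578942415
```

>>> {"method": "jog_arm", "body": {"motion": [[[0.002,0,0.02,0,0,0.005,0.3],[0.002,0,0.04,0,0,0.005,0.3],[0.002,0,0.06,0,0,0.005,0.3],[0.002,0,0.08,0,0,0.005,0.3],[0.002,0,0.095,0,0,0.005,0.3],[0.002,0,0.0985,0,0,0.005,0.3],[0.002,0,0.0985,0,0,0.005,0.3],[0.002,0,0.0985,0,0,0.005,0.3]]]}}

```text
clock: 15.12
position: [0.4899, -0.1817, 0.1059]
ee_rot: [-3.074, 0.648, -0.001]
force: [-0.3, -0.7, 0.5]
width: 0.353
gripper_force: 0.0
```

>>> {"method": "jog_arm", "body": {"motion": [[[0,0,0,0,0,0,1],[0,0,0,0,0,0,1],[0,0,0,0,0,0,1],[0,0,0,0,0,0,1],[0,0,0,0,0,0.015,1],[0,0,0,0,0,0.03,1],[0,0,0,0,0,0.03,1],[0,0,0,0,0,0.03,1]]]}}

```text
clock: 15.78
position: [0.4901, -0.1835, 0.106]
ee_rot: [3.062, -0.696, 0.002]
force: [-3.0, -4.2, 6.0]
width: 0.174
gripper_force: 12.0
```

```bash
python3 -c "
from cell import observe;import math
s=observe();r=s['ee_rot'];print(s['joints'],2*math.atan(r[1]/r[0]),s['force'],s['ft_torque'],s['width'])"
```

```text
[ 0.1695967   0.4367309   0.11352991  1.98515519 -0.07027236  0.72227352
 -1.69238688] -0.44685051963242606 [-3.01413602 -4.16508246  6.04281505] [-0.93366837  0.79570258 -0.04524325] 0.17403589029586938
```

Tool and bar are now at -0.447, against an index of about -0.44 to -0.45. I release, retreat and measure.

>>> {"method": "jog_arm", "body": {"motion": [[[0,0,0,0,0,0,0.3],[0,0,0,0,0,0,0.3],[0,0,0,0,0,0,0.3],[0,0,-0.03,0,0,0,0.3],[0,0,-0.07,0,0,0,0.3],[0,0,-0.1,0,0,0,0.0],[-0.04,0,-0.1,0,0,0,-0.2],[-0.08,0,-0.1,0,0,0,-0.2],[-0.12,0,-0.1,0,0,0,-0.2]]]}}

```text
clock: 16.53
position: [0.3811, -0.1295, 0.2053]
ee_rot: [-3.064, 0.693, -0.002]
force: [-0.8, 1.1, 0.5]
width: 0.578
gripper_force: 0.0
```

>>> {"method": "jog_arm", "body": {"motion": [[[-0.04,0,0,0,0,-0.1,-0.2],[-0.08,0,0,0,0,-0.2,-0.2],[-0.12,0,0,0,0,-0.3,-0.2],[-0.12,0,0,0,0,-0.4,-0.2]]]}}

```text
clock: 16.87
position: [0.2662, -0.0764, 0.2039]
ee_rot: [-3.14, 0.061, 0.008]
force: [-0.8, 0.0, -0.5]
width: 0.6
gripper_force: 0.0
```

```bash
python3 pca.py|grep dir; python3 tab.py; python3 ang.py|grep top; python3 plan.py .584 .2365 .2 45
```

```text
line dir -0.478 offset at axis mm 0.46433801501108257
 line dir -0.444 offset at axis mm -0.34582389993585716
top 0.079 index -0.438 rmse 13.8 [140 227  56 219]
top 0.081 index -0.442 rmse 14.0 [140 228  69  84]
scene 0.079 index -0.454 rmse 6.6 [131 203  91  61]
scene 0.081 index -0.454 rmse 7.2 [131 203 107  60]
top index -0.441 93 ptr -0.45 129 cw to go -0.009
top index -0.441 93 ptr -0.449 122 cw to go -0.008
0 shift [ 0.2958 -0.3287  0.005 ] rot [-0.     0.    -2.401]
180 shift [ 0.2958 -0.3287  0.005 ] rot [0.   0.   0.74]
[ 0.2737 -0.0785  0.2051] [ 0.05 -0.1   0.04  2.35  0.    0.89 -1.53] t 18.8667 F [-0.1 -0.1 -0.1] w 0.5978699363549357
```

>>> {"method": "jog_arm", "body": {"motion": [[[0.015,-0.017,0,0,0,-0.12,-0.3],[0.03,-0.034,0,0,0,-0.24,-0.3],[0.045,-0.05,0,0,0,-0.36,-0.3],[0.06,-0.066,0,0,0,-0.48,-0.3],[0.075,-0.083,0,0,0,-0.6,-0.3],[0.09,-0.1,0,0,0,-0.72,-0.3],[0.105,-0.116,0,0,0,-0.84,-0.3],[0.12,-0.133,0,0,0,-0.96,-0.3],[0.135,-0.15,0,0,0,-1.08,-0.3],[0.15,-0.165,0,0,0,-1.2,-0.3]]]}}

```text
clock: 19.7
position: [0.4317, 0.0808, 0.2049]
ee_rot: [-2.627, -1.723, 0.0]
force: [0.8, -0.5, 0.1]
width: 0.654
gripper_force: 0.0
```

```bash
python3 plan.py .584 .2365 .2 45
```

```text
0 shift [0.2035 0.0777 0.0049] rot [-0.    -0.    -1.195]
180 shift [0.2035 0.0777 0.0049] rot [-0.     0.     1.947]
[0.4317 0.0808 0.2049] [-0.16  0.19 -0.17  2.05  0.04  0.91 -0.76] t 19.7 F [ 0.8 -0.5  0.1] w 0.6536594859722882
```

>>> {"method": "jog_arm", "body": {"motion": [[[0.03,0.01,0,0,0,-0.12,-0.3],[0.06,0.02,0,0,0,-0.24,-0.3],[0.09,0.035,0,0,0,-0.36,-0.3],[0.12,0.045,0,0,0,-0.48,-0.3],[0.15,0.06,0,0,0,-0.6,-0.3],[0.18,0.07,0,0,0,-0.72,-0.3],[0.2,0.076,0,0,0,-0.84,-0.3],[0.2035,0.078,0.005,0,0,-0.96,-0.3],[0.2035,0.078,0.005,0,0,-1.08,-0.3],[0.2035,0.078,0.005,0,0,-1.19,-0.3]]]}}

```text
clock: 20.53
position: [0.5846, 0.2346, 0.199]
ee_rot: [-1.209, -2.898, 0.001]
force: [-0.1, -0.7, 0.4]
width: 0.651
gripper_force: 0.0
```

>>> {"method": "jog_arm", "body": {"motion": [[[0,0,0,0,0,0,-0.3],[0,0,0,0,0,0,-0.3],[0,0,0,0,0,0,-0.3]]]}}

```text
clock: 20.78
position: [0.5846, 0.234, 0.1999]
ee_rot: [-1.225, -2.893, 0.0]
force: [0.2, 0.3, 0.3]
width: 0.647
gripper_force: 0.0
```

```bash
python3 plan.py .584 .2365 .087 45
```

```text
0 shift [0.0022 0.0013 0.1129] rot [-0.    -0.    -0.015]
180 shift [0.0022 0.0013 0.1129] rot [-0.     0.     3.126]
[0.5846 0.234  0.1999] [-0.19  0.52 -0.41  1.59  0.22  1.08  0.11] t 20.7833 F [0.2 0.3 0.3] w 0.647131742372086
```

>>> {"method": "jog_arm", "body": {"motion": [[[0.002,0.001,0.02,0,0,-0.015,-0.3],[0.002,0.001,0.045,0,0,-0.015,-0.3],[0.002,0.001,0.07,0,0,-0.015,-0.3],[0.002,0.001,0.09,0,0,-0.015,-0.3],[0.002,0.001,0.105,0,0,-0.015,-0.3],[0.002,0.001,0.112,0,0,-0.015,-0.3],[0.002,0.001,0.113,0,0,-0.015,-0.3],[0.002,0.001,0.113,0,0,-0.015,-0.3]]]}}

```text
clock: 21.45
position: [0.584, 0.2364, 0.0874]
ee_rot: [1.199, 2.904, 0.0]
force: [-0.3, 0.3, 0.6]
width: 0.652
gripper_force: 0.0
```

>>> {"method": "jog_arm", "body": {"motion": [[[0,0,0,0,0,0,0.2],[0,0,0,0,0,0,0.2],[0,0,0,0,0,0,0.2],[0,0,0,0,0,0,0.2],[0,0,0,0,0,0,0.2]]], "force": 8}}

```text
clock: 21.87
position: [0.5841, 0.2362, 0.0877]
ee_rot: [1.197, 2.904, 0.0]
force: [-0.3, -1.2, 2.5]
width: 0.456
gripper_force: 8.0
```

Gripped at 42 mm with little side force. Now I twist clockwise 0.75 rad.

>>> {"method": "jog_arm", "body": {"motion": [[[0,0,0,0,0,0.09,0.2],[0,0,0,0,0,0.18,0.2],[0,0,0,0,0,0.27,0.2],[0,0,0,0,0,0.36,0.2],[0,0,0,0,0,0.45,0.2],[0,0,0,0,0,0.54,0.2],[0,0,0,0,0,0.63,0.2],[0,0,0,0,0,0.72,0.2],[0,0,0,0,0,0.78,0.2],[0,0,0,0,0,0.78,0.2]]], "force": 14}}

```text
clock: 22.7
position: [0.5834, 0.2358, 0.0872]
ee_rot: [2.215, 2.228, -0.002]
force: [-3.7, -1.7, 2.9]
width: 0.456
gripper_force: 14.0
```

>>> {"method": "jog_arm", "body": {"motion": [[[0,0,0,0,0,0,-0.3],[0,0,0,0,0,0,-0.3],[0,0,0,0,0,0,-0.3],[0,0,0,0,0,0,-0.3],[0,0,0,0,0,0,-0.3],[0,0,-0.04,0,0,0,-0.3],[0,0,-0.08,0,0,0,-0.3],[0,0,-0.11,0,0,0,-0.3],[0,0,-0.11,0,0,0,-0.3]]]}}

```text
clock: 23.45
position: [0.5871, 0.2381, 0.2042]
ee_rot: [2.209, 2.229, 0.016]
force: [0.7, 1.1, 1.0]
width: 0.652
gripper_force: 0.0
```

```bash
python3 plan.py .4 .16 .2 22
```

```text
0 shift [-0.0764 -0.1878  0.002 ] rot [ 0.01  -0.003 -0.375]
180 shift [-0.0764 -0.1878  0.002 ] rot [-0.004 -0.015  2.767]
[0.5871 0.2381 0.2042] [-0.34  0.49 -0.19  1.6   0.1   1.05 -0.55] t 23.45 F [0.7 1.1 1. ] w 0.6523443416809453
```

>>> {"method": "jog_arm", "body": {"motion": [[[-0.015,-0.037,0,0,0,0,-0.3],[-0.03,-0.075,0,0,0,0,-0.3],[-0.045,-0.112,0,0,0,0,-0.3],[-0.06,-0.15,0,0,0,0,-0.3],[-0.076,-0.188,0,0,0,0,-0.3],[-0.08,-0.2,0,0,0,0,-0.3],[-0.08,-0.2,0,0,0,0,-0.3],[-0.08,-0.2,0,0,0,0,-0.3]]]}}

```text
clock: 24.12
position: [0.3849, 0.1545, 0.1976]
ee_rot: [2.211, 2.231, 0.002]
force: [0.8, 0.4, -0.4]
width: 0.644
gripper_force: 0.0
```

```bash
python3 meas.py | grep -v levels; python3 pca.py|grep dir; python3 ang.py|grep top; python3 - <<'E'
from h import *
a=get_image("top")[:,:,::-1];b=get_image("scene")[:,:,::-1]
cv2.imwrite("pics/g.png",np.hstack([cv2.resize(a[130:280,130:400],None,fx=1.6,fy=1.6),cv2.resize(b[130:280,200:430],None,fx=1.6,fy=1.6)])[:, :800])
E
```

```text
top ring [ 0.487  -0.1815  0.0493]
  sring [0.5819 0.2386 0.0332]
  sring [0.5816 0.2386 0.0318]
  head [0.5792 0.2351 0.0224]
  head [0.5789 0.2352 0.023 ]
scene ring [ 0.4909 -0.1818  0.0478]
  sring [0.5848 0.2374 0.0323]
  sring [0.5851 0.2373 0.0297]
  head [0.591  0.2348 0.0219]
  head [0.5907 0.2345 0.0231]
 line dir -0.479 offset at axis mm 0.4662288582132944
 line dir -0.445 offset at axis mm -0.3249575087646119
top index -0.441 95 ptr -0.45 135 cw to go -0.009
top index -0.441 95 ptr -0.449 127 cw to go -0.008
```

View pics/g.png

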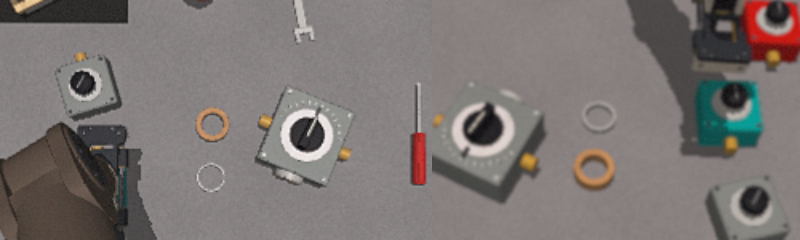

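The head is back at its original apparent position in both views (top about (183,183), scene about (403,256)), so it is fully up and twisted. The pointer lines up with the tab, and the bystanders and the look-alike boxes are where they were.

```bash
python3 -c "
from cell import *
print(sign_off())"
```

```text
the job is handed in; nothing more can be done
None
```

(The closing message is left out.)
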